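# Fit the two spacers on the reel spindle

### The arm

A 7-joint arm with a two-finger parallel gripper is mounted at the origin on a cart in front of the work surface, level with it; the furniture and walls round the work are solid. World frame = base frame: x ahead of the robot, y to its left, z up, the work surface at z = 0. Lengths are in mm, angles in rad, forces in N, time in s.
With the tool pointing down it reaches from about 425 to 875 mm from the base axis. Payload 8.4 kg.
Tool frame: the origin (TCP) lies on the front face of the gripper's body, between the roots of the fingers; the fingertips stand 70 mm ahead of it and the grasp point (between the pads) lies 51 mm ahead of it; z points along the fingers, y is the line along which they close (so a half turn about z gives the same grasp; the last joint's range is limited). The gripper opens to 87 mm and grips with 3 to 60 N. Pads are 19 mm wide; open, the fingers measure 117 mm over their backs; the gripper's body (75 mm by 190 mm) begins 51 mm behind the grasp point.
Start: joints at [1.002, 0.333, 0.04, 1.465, -0.013, 1.343, -0.059], TCP at [294.235, -579.563, 292.246] pointing down, gripper open.
Joint ranges: [-2.58, 2.58], [-0.38, 2.09], [-1.3, 1.39], [0.25, 2.4], [-1.5, 4.64], [0.08, 2.09], [-2.65, 2.65]. Speed limits (rad/s): [2.22, 2.22, 2.79, 2.79, 3.14, 3.14, 3.14].

### API

Orientations are given as a unit quaternion [x, y, z, w].
In Python, from cell import readout, vision, ticket gives the robot as it stands.
- The arm moves only by the shell command python3 -m inch 'ROWS' [FORCE]. ROWS is JSON, one flat list of numbers, 7 for each row, row after row: the shift along the tool's x, y, z in m, then the turn, a rotation vector about the tool's x, y, z in degrees, then the finger opening in m, from 0 to 0.087. In form: [tx, ty, tz, ax, ay, az, grip, tx, ty, tz, ax, ay, az, grip, ...]. A call has 1 to 10 rows; each row is the pose to reach, as a shift and turn from the pose commanded when the call began, along the tool's axes at that moment; what a row does not reach only later rows make up. A row lasts 1/10 s, in which the tool goes at most 50 mm and 8.59 degrees, less where a joint would pass 70% of its speed; a pose out of reach is approached as far as the arm can. A call with a gripper value outside its range is refused whole. The fingers move at their own pace and stop on an object; FORCE is the grip in N (left out, the last holds). Time passes only in rows, so rows that repeat a pose let the fingers close. It gives the time, the measured TCP pose, the force, the opening and the grip force at its end, in the units of the state.
- readout.observe(): the state, without advancing time (a new reading comes with each control period).
- vision.capture(name): name is "scene" or "side" or "wrist"; returns the picture (400x640x3 uint8, blue, green, red); there is no depth.
- vision.camera_info(name): a dict with "intrinsics" (3x3 intrinsics, pixels), "R" (3x3) and "t" (3): a world point X has camera coordinates R X + t. Camera axes: x right, y down, z forward; pixel columns grow to the right and rows downward; lengths in mm; the calibration is good to about 2 mm. The wrist camera is an equidistant fisheye: a pixel r from the principal point sees the ray r / f radians off the axis. A picture is of the moment at which its call begins: read the wrist's pose just before it. camera_info takes no time and is no camera call; for the wrist camera it gives the pose at the moment of the call.
- ticket.job_done(): hands the job in; it is judged then, once.
The state is a dict: "time": time; "joint_pos": joint angles; "qvel": joint speeds; "tau": joint torques, N m; "tcp_pos": TCP position; "ee_rot": TCP orientation; "force": force on the tool from outside, world axes, zero at the start; "wrist_torque": the same for the moment, N m; "opening": finger opening in mm; "grip_force": force on a finger pad.
Only numpy, scipy, OpenCV 4.12 (cv2) and the standard library are available. Lean on these libraries where they do the work, as an engineer would, in place of code of your own. Each camera call takes 0.05 s, during which the arm holds its last target. There are 200 camera calls.

### The job

Get the reel spindle ready for the next component reel: thread the wide brass spacer onto it first, right down onto the foot, then thread the narrow brass spacer on so that it lies flat on the wide one. The tape rolls only look similar; leave them where they are.

Things in the scene. Friction and masses are not known exactly. Their poses are not given: they have to be found in the camera images.
- spindle: Upright steel reel spindle fixed to the bench: a round dark foot 94 mm in diameter and 10 mm high, from whose middle rises a bright shank 18 mm in diameter up to 46 mm above the bench, then tapering to 8 mm diameter at its tip, 68 mm above the bench. Origin: centre of the foot's underside, on the bench; z up along the shank.
- spindle_seat (a point): Centre of the foot's flat upper face, 10 mm above the bench, on the shank's axis, where the wide spacer's underside comes to lie; z up.
- wide_spacer: Wide brass (golden) spacer ring, outer diameter 60 mm, bore 32 mm, 18 mm high, 0.2 kg give or take 30 %, lying flat on the bench. Origin: centre of its underside; z up along the bore.
- narrow_spacer: Narrow brass (golden) spacer ring, outer diameter 46 mm, bore 32 mm, 18 mm high, 0.1 kg give or take 30 %, lying flat on the bench. Origin: centre of its underside; z up along the bore.
- blue_tape: Bystander: roll of blue insulating tape, 60 mm in diameter, 24 mm high, loose on the bench. Origin: centre of its underside.
- foil_tape: Bystander: roll of silvery white foil tape, 58 mm in diameter, 15 mm high, loose on the bench. Origin: centre of its underside.

How it is judged:
By the outcome, as a careful person would: the job done as asked, in the order asked, and still so for the second after the job is handed in, with the robot touching nothing.
It also fails if it takes over 54 s, if anything falls off the work surface, if the arm or the gripper's body presses on something with over 40 N, if the wrist force passes 120 N, or if a joint passes its speed limit or range.

## Working session

There is one attempt and no reset: what is moved stays moved. The work goes in short steps, Python scripts to look and compute and a shell command to move; the robot and the scene stay as the last step left them, time stands still between calls to the robot, and variables do not carry over. Pictures are saved under pics/ and viewed, at most 10 in all, crops included, and the job is handed in when it is done.

```bash
ls; mkdir -p pics
python3 - <<'E'
from cell import readout, vision
import cv2
print(readout.observe())
for n in("scene","side"):
    im=vision.capture(n); cv2.imwrite(f"pics/{n}1.png",im)
    print(n,vision.camera_info(n))
E
```

```text
pics
{'time': 0.0, 'joint_pos': array([ 1.00180496,  0.33388152,  0.03986312,  1.46629028, -0.013399  ,
        1.34330089, -0.05847139]), 'qvel': array([ 0.00018492,  0.00083582,  0.0003253 , -0.0002853 , -0.00136289,
        0.00048435,  0.000977  ]), 'tau': array([-2.16234998e-04, -6.56339836e+01,  1.33522108e+00, -4.03804171e+01,
       -5.97264315e-02,  4.46411187e-02,  1.37916550e-04]), 'tcp_pos': array([ 294.07402893, -579.26085195,  291.36872786]), 'ee_rot': array([ 9.72535813e-01,  2.32751889e-01, -2.39001998e-04, -7.70902848e-04]), 'force': array([-0.01780605, -0.10418161,  0.67787966]), 'wrist_torque': array([ 0.05865098,  0.0232145 , -0.01976457]), 'grip_force': 0.0, 'opening': 87.00773108791377}
scene {'intrinsics': array([[481.6165537 ,   0.        , 321.9873424 ],
       [  0.        , 481.6165537 , 191.37319224],
       [  0.        ,   0.        ,   1.        ]]), 'R': array([[-0.81134056, -0.58448059, -0.01043758],
       [-0.39039432,  0.55503878, -0.73452313],
       [ 0.43510777, -0.59187363, -0.67850337]]), 't': array([397.79091997, 266.87782534, 918.67839651])}
side {'intrinsics': array([[396.90025097,   0.        , 329.78849963],
       [  0.        , 396.90025097, 200.52086883],
       [  0.        ,   0.        ,   1.        ]]), 'R': array([[-0.94668229, -0.3217888 , -0.01563989],
       [-0.20229957,  0.63153155, -0.74849368],
       [ 0.25073396, -0.70542177, -0.66295747]]), 't': array([505.92883542, 168.08742823, 716.25768508])}
```

View pics/scene1.png

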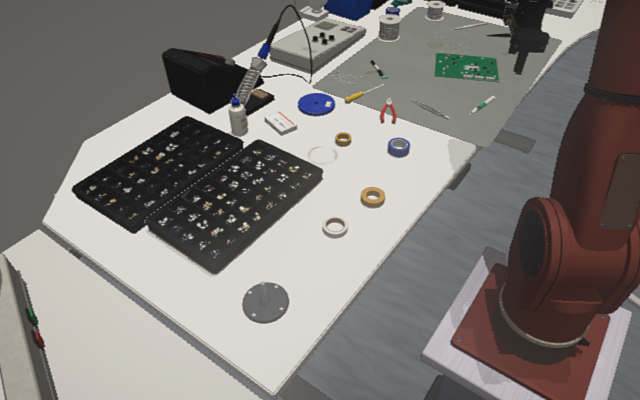

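View pics/side1.png

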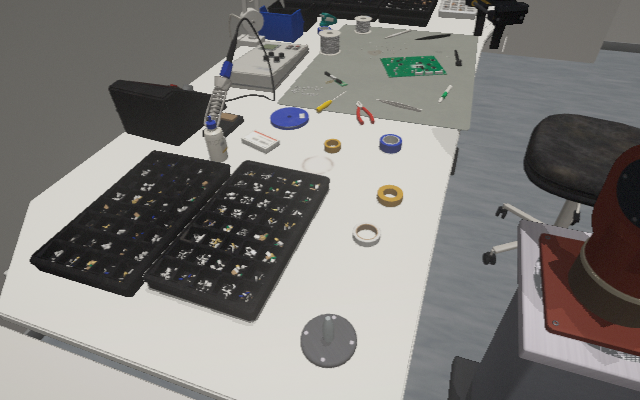

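The scene view shows the wide brass ring at (373,197), the narrow one at (343,139) and the spindle foot at (266,302). In the side view they're at (390,195), (332,146) and (329,340). I'll refine these positions by matching silhouettes.

```bash
cat > h.py <<'E'
import numpy as np, cv2
from scipy.optimize import least_squares
from cell import readout, vision
def proj(ci,P,fish=False):
    c=np.asarray(P,float)@ci["R"].T+ci["t"]; K=ci["intrinsics"]
    if fish:
        r=np.hypot(c[:,0],c[:,1]); th=np.arctan2(r,c[:,2]); d=c[:,:2]/np.maximum(r,1e-9)[:,None]*th[:,None]
    else: d=c[:,:2]/c[:,2:]
    return d*[K[0,0],K[1,1]]+K[:2,2]
def cyl(x,y,r,z0,z1):
    a=np.linspace(0,2*np.pi,90)
    return np.vstack([np.c_[x+r*np.cos(a),y+r*np.sin(a),np.full(90,z)] for z in(z0,z1)])
def stat(p):
    m=cv2.moments(cv2.convexHull(p.astype(np.float32))); return np.array([m["m10"]/m["m00"],m["m01"]/m["m00"],np.sqrt(m["m00"])])
def blob(mask,px):
    n,l,s,c=cv2.connectedComponentsWithStats(mask.astype(np.uint8))
    ok=[i for i in range(1,n) if s[i,4]>40]
    i=min(ok,key=lambda i:np.hypot(*(c[i]-px)))
    ys,xs=np.where(l==i); return stat(np.concatenate([np.c_[xs+a,ys+b] for a in(-.5,.5) for b in(-.5,.5)]))
def locate(ci,st,r,z0,z1,fish=False,guess=(500,0)):
    f=lambda q:(stat(proj(ci,cyl(*q,r,z0,z1),fish))-st)[:2]
    q=least_squares(f,guess).x; return q, stat(proj(ci,cyl(*q,r,z0,z1),fish))[2]/st[2]
def brass(im):
    h=cv2.cvtColor(im,cv2.COLOR_BGR2HSV); return (h[...,0]>8)&(h[...,0]<32)&(h[...,1]>90)
E
python3 - <<'E'
from h import *
P={"scene":dict(w=(373,197),n=(343,139),s=(266,302)),"side":dict(w=(390,195),n=(332,146),s=(329,340))}
for c in P:
    im=cv2.imread(f"pics/{c}1.png"); ci=vision.camera_info(c)
    g=im.max(2)<140
    for k,(r,z0,z1) in dict(w=(30,0,18),n=(23,0,18),s=(47,0,10)).items():
        b=blob(g if k=="s" else brass(im),P[c][k]); print(c,k,b.round(1),*locate(ci,b,r,z0,z1))
    for k,px in dict(scene=dict(blue=(399,147),foil=(335,227)),side=dict(blue=(390,143),foil=(366,234)))[c].items():
        f=lambda q:(proj(ci,[[*q,9]])[0]-px); print(k,least_squares(f,(500,0)).x.round())
    # shank tip crop
    u,v=P[c]["s"]; cv2.imwrite(f"pics/{c}_crop.png",cv2.resize(im[v-45:v+40,u-40:u+40],None,fx=6,fy=6,interpolation=cv2.INTER_CUBIC))
print([vision.camera_info("wrist")[k] for k in("R","t","intrinsics")])
E
```

```text
scene w [372.6 194.9  18.2] [500.00000745   0.        ] 1.2360002527968028
scene n [342.9 138.7  13.2] [516.07084832  -3.96822432] 1.349193423658849
scene s [265.2 302.7  39.2] [523.4375   0.    ] 0.807227322256651
blue [ 481. -351.]
foil [454.  -1.]
side w [389.8 195.2  21.7] [437.50000559   0.        ] 1.1857610693116405
side n [332.3 145.4  14.1] [562.4999851   0.       ] 1.383133527834833
side s [328.4 340.6  49.6] [500.00003725   0.        ] 0.7178888977964941
blue [ 480. -349.]
foil [455.   0.]
[array([[ 0.4532023 , -0.89140701, -0.00110721],
       [-0.86537285, -0.44026353,  0.2393697 ],
       [-0.21386329, -0.10752475, -0.97092787]]), array([-649.74833195,  -29.93443723,  387.93618511]), array([[309.70691629,   0.        , 318.69368515],
       [  0.        , 309.70691629, 201.82874338],
       [  0.        ,   0.        ,   1.        ]])]
```

View pics/scene_crop.png

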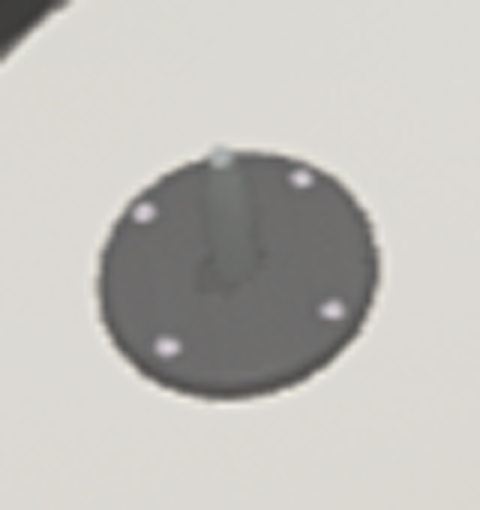

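The crop shows the whole foot, with the tip at about (262.5,283) in the full picture. The optimiser stalled on float32 step size, so I'll use a larger difference step.

```bash
sed -i 's/least_squares(f,guess)/least_squares(f,guess,diff_step=0.01)/; s/guess=(500,0)/guess=(500,-50)/' h.py
python3 - <<'E'
from h import *
P={"scene":dict(w=(373,197),n=(343,139),s=(266,302)),"side":dict(w=(390,195),n=(332,146),s=(329,340))}
for c in P:
    im=cv2.imread(f"pics/{c}1.png"); ci=vision.camera_info(c)
    for k,(r,z0,z1) in dict(w=(30,0,18),n=(23,0,18),s=(47,0,10)).items():
        b=blob(im.max(2)<140 if k=="s" else brass(im),P[c][k]); print(c,k,*locate(ci,b,r,z0,z1))
E
```

```text
scene w [ 440.11153621 -144.04388199] 1.162255634393506
scene n [ 629.51947561 -294.38629534] 1.096221971229259
scene s [453.73320295 245.46356526] 1.0195992689286208
side w [ 434.51521085 -136.18891149] 1.0363413414471012
side n [ 626.19696029 -291.23246455] 1.054530061853885
side s [453.10771712 246.27387951] 1.0194075823836468
```

```bash
python3 -m inch '[0.02,-0.02,0,0,0,0,0.087, 0.05,-0.05,0.01,0,0,0,0.087, 0.085,-0.085,0.02,0,0,0,0.087, 0.12,-0.12,0.03,0,0,0,0.087, 0.155,-0.155,0.04,0,0,0,0.087, 0.19,-0.19,0.05,0,0,0,0.087, 0.225,-0.225,0.06,0,0,0,0.087, 0.26,-0.26,0.07,0,0,0,0.087, 0.295,-0.298,0.08,0,0,0,0.087, 0.326,-0.331,0.09,0,0,0,0.087]' && python3 -m inch '[0,0,0,0,0,0,0.087,0,0,0,0,0,0,0.087,0,0,0,0,0,0,0.087]'
python3 - <<'E'
from h import *
ci=vision.camera_info("wrist"); im=vision.capture("wrist"); cv2.imwrite("pics/w1.png",im)
o=readout.observe(); print(o["time"],o["tcp_pos"],o["ee_rot"],o["joint_pos"])
px=proj(ci,[[436,-138,9]],True)[0]; print(px)
b=blob(brass(im),px); print(b,*locate(ci,b,30,0,18,True,(436,-138)))
E
```

```text
time: 1.1
tcp_pos: [434.6, -136.7, 202.4]
ee_rot: [0.973, 0.233, 0.0, 0.0]
force: [-0.0, -1.1, -0.1]
opening: 86.6
grip_force: 0.0
time: 1.4
tcp_pos: [434.3, -139.7, 202.7]
ee_rot: [0.973, 0.232, -0.0, 0.0]
force: [1.0, -0.5, -0.0]
opening: 86.9
grip_force: 0.0
1.45 [ 434.25231251 -139.95204044  202.74322029] [ 9.72773261e-01  2.31758856e-01 -6.18507470e-05  1.04405779e-04] [ 0.5390238   0.02856538 -0.32767918  2.01606737  0.01059397  1.09852347
 -0.89637629]
[317.42812004 193.06617709]
[316.44165873 194.18375119  56.1337688 ] [ 435.05172563 -137.45286782] 1.0343679945256385
```

View pics/w1.png

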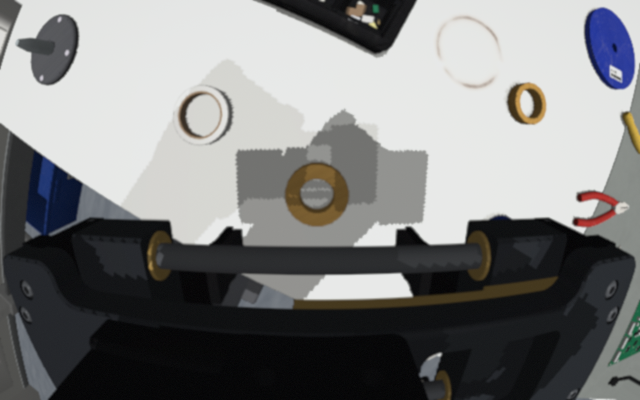

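The wrist view shows the wide ring's centre at (317,194), with a clear white-rimmed tape roll at (203,113). The narrow ring is at (527,103). The TCP is already above the wide ring, so I'll descend.

```bash
python3 -m inch '[0,0,0.02,0,0,0,0.087,0,0,0.045,0,0,0,0.087,0,0,0.065,0,0,0,0.087,0,0,0.08,0,0,0,0.087,0,0,0.09,0,0,0,0.087,0,0,0.09,0,0,0,0.087,0,0,0.09,0,0,0,0.087,0,0,0.09,0,0,0,0.087]' 25
python3 - <<'E'
from h import *
ci=vision.camera_info("wrist"); im=vision.capture("wrist"); cv2.imwrite("pics/w2.png",im)
o=readout.observe(); print(o["time"],o["tcp_pos"])
px=proj(ci,[[436,-138,9]],True)[0]
b=blob(brass(im),px); print(px,b,*locate(ci,b,30,0,18,True,(436,-138)))
E
```

```text
time: 2.25
tcp_pos: [435.1, -139.1, 113.5]
ee_rot: [0.973, 0.233, 0.001, 0.0]
force: [0.5, -0.8, 0.3]
opening: 87.4
grip_force: 0.0
2.3 [ 435.06503398 -138.97968639  113.5239897 ]
[317.10269928 223.16449302] [315.66144508 216.583676    71.46327728] [ 439.95190284 -134.94387721] 1.1632289971748804
```

```bash
python3 -m inch '[0.001,-0.001,0.015,0,0,0,0.087,0.001,-0.001,0.03,0,0,0,0.087,0.001,-0.001,0.0385,0,0,0,0.087,0.001,-0.001,0.0385,0,0,0,0.087,0.001,-0.001,0.0385,0,0,0,0.05,0.001,-0.001,0.0385,0,0,0,0.05,0.001,-0.001,0.0385,0,0,0,0.05,0.001,-0.001,0.0385,0,0,0,0.05,0.001,-0.001,0.0385,0,0,0,0.05,0.001,-0.001,0.0385,0,0,0,0.05]' 25;  python3 -m inch '[0,0,0,0,0,0,0.05,0,0,0,0,0,0,0.05,0,0,0,0,0,0,0.05,0,0,0,0,0,0,0.05]'
```

```text
time: 3.3
tcp_pos: [435.1, -137.4, 74.5]
ee_rot: [0.973, 0.233, 0.0, 0.0]
force: [-1.2, 0.1, 4.2]
opening: 59.3
grip_force: 25.0
time: 3.7
tcp_pos: [435.2, -137.4, 74.5]
ee_rot: [0.973, 0.233, 0.0, 0.0]
force: [-1.2, 1.2, 5.5]
opening: 59.4
grip_force: 25.0
```

```bash
python3 -m inch '[0,0,-0.01,0,0,0,0.05,0,0,-0.03,0,0,0,0.05,0,0,-0.06,0,0,0,0.05,0,0,-0.09,0,0,0,0.05,0,0,-0.11,0,0,0,0.05,0,0,-0.12,0,0,0,0.05,0,0,-0.12,0,0,0,0.05]' && python3 -m inch '[0.01,-0.017,0,0,0,0,0.05,0.03,-0.05,0,0,0,0,0.05,0.05,-0.088,0,0,0,0,0.05,0.07,-0.123,0,0,0,0,0.05,0.09,-0.158,0,0,0,0,0.05,0.11,-0.193,0,0,0,0,0.05,0.13,-0.228,0,0,0,0,0.05,0.15,-0.263,0,0,0,0,0.05,0.17,-0.298,0,0,0,0,0.05,0.182,-0.32,0,0,0,0,0.05]' && python3 -m inch '[0.008,-0.013,0,0,0,0,0.05,0.008,-0.013,0,0,0,0,0.05,0.008,-0.013,0,0,0,0,0.05,0.008,-0.013,0,0,0,0,0.05,0.008,-0.013,0,0,0,0,0.05]'
python3 - <<'E'
from h import *
o=readout.observe(); print(o["tcp_pos"],o["joint_pos"].round(2))
T=np.array(o["tcp_pos"])
ims=[]
for c in("scene","side"):
    ci=vision.camera_info(c); im=vision.capture(c); u,v=map(int,proj(ci,[[453,246,60]])[0]); y0=max(0,v-70)
    for q in proj(ci,cyl(T[0],T[1],30,T[2]-75,T[2]-57)): pass
    ims.append(cv2.resize(im[y0:y0+120,max(0,u-65):u+65],(390,360),interpolation=cv2.INTER_CUBIC))
cv2.imwrite("pics/a.png",np.hstack(ims))
E
```

```text
time: 4.4
tcp_pos: [435.4, -137.5, 195.3]
ee_rot: [0.973, 0.233, 0.001, 0.001]
force: [-0.0, 0.4, -2.7]
opening: 59.4
grip_force: 25.0
time: 5.4
tcp_pos: [451.3, 233.3, 192.9]
ee_rot: [0.972, 0.234, -0.001, -0.001]
force: [0.1, -0.7, -2.4]
opening: 59.6
grip_force: 25.0
time: 5.9
tcp_pos: [453.8, 244.4, 193.9]
ee_rot: [0.973, 0.232, -0.0, 0.0]
force: [-0.3, -0.5, -1.8]
opening: 59.2
grip_force: 25.0
[453.779898   244.3578047  193.88735028] [ 0.05  0.2  -0.7   1.88  0.15  1.11 -1.8 ]
```

View pics/a.png

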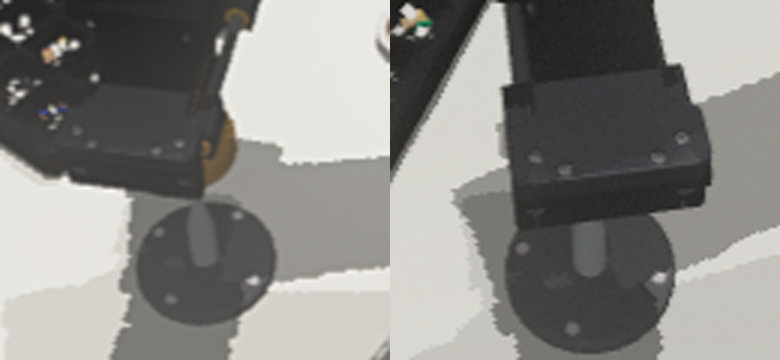

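The ring is held, hanging just over the spindle in both views. I'll lower it in stages.

```bash
python3 -m inch '[0,-0.0015,0.01,0,0,0,0.05,0,-0.0015,0.03,0,0,0,0.05,0,-0.0015,0.05,0,0,0,0.05,0,-0.0015,0.062,0,0,0,0.05,0,-0.0015,0.07,0,0,0,0.05,0,-0.0015,0.075,0,0,0,0.05,0,-0.0015,0.08,0,0,0,0.05,0,-0.0015,0.08,0,0,0,0.05]' && python3 -m inch '[0,0,0.005,0,0,0,0.05,0,0,0.01,0,0,0,0.05,0,0,0.015,0,0,0,0.05,0,0,0.02,0,0,0,0.05,0,0,0.025,0,0,0,0.05,0,0,0.027,0,0,0,0.05,0,0,0.028,0,0,0,0.05,0,0,0.028,0,0,0,0.05,0,0,0.028,0,0,0,0.05]'
python3 - <<'E'
from h import *
for k in range(4):vision.capture("side")
o=readout.observe(); print(o["tcp_pos"],o["force"],o["wrist_torque"])
E
```

```text
time: 6.8
tcp_pos: [453.0, 246.9, 114.0]
ee_rot: [0.973, 0.233, -0.0, -0.0]
force: [0.0, 0.1, -2.3]
opening: 59.1
grip_force: 25.0
time: 7.7
tcp_pos: [453.1, 247.0, 86.4]
ee_rot: [0.973, 0.233, 0.0, -0.0]
force: [0.7, -0.2, -2.4]
opening: 59.6
grip_force: 25.0
[453.08074164 246.98132516  86.35349836] [-0.06679361  0.0899716  -1.84675617] [ 0.02326619  0.0116578  -0.01742569]
```

```bash
python3 -m inch '[0,0.001,0.001,0,0,0,0.05,0,0.001,0.0015,0,0,0,0.05,0,0.001,0.002,0,0,0,0.05,0,0.001,0.002,0,0,0,0.05,0,0.001,0.002,0,0,0,0.05,0,0.001,0.002,0,0,0,0.05]'
```

```text
time: 8.5
tcp_pos: [453.5, 245.9, 84.5]
ee_rot: [0.973, 0.233, 0.0, 0.0]
force: [-2.4, -2.0, 5.9]
opening: 59.2
grip_force: 25.0
```

It's on the foot. I'll release it, retreat straight up and check.

```bash
python3 -m inch '[0,0,0,0,0,0,0.065,0,0,0,0,0,0,0.075,0,0,0,0,0,0,0.082,0,0,0,0,0,0,0.082,0,0,0,0,0,0,0.082,0,0,0,0,0,0,0.082]' && python3 -m inch '[0,0,-0.01,0,0,0,0.082,0,0,-0.03,0,0,0,0.082,0,0,-0.06,0,0,0,0.082,0,0,-0.09,0,0,0,0.082,0,0,-0.115,0,0,0,0.082,0,0,-0.12,0,0,0,0.082,0,0,-0.12,0,0,0,0.082,0,0,-0.12,0,0,0,0.082]'
python3 - <<'E'
from h import *
ci=vision.camera_info("wrist"); im=vision.capture("wrist")
o=readout.observe(); print(o["tcp_pos"])
px=proj(ci,[[453,246,28]],True)[0]; print(px)
b=blob(brass(im),px); print(b,*locate(ci,b,30,10,28,True,(453,246)), proj(ci,[[453.4,245.9,68]],True))
u,v=px.astype(int); cv2.imwrite("pics/w3.png",cv2.resize(im[v-70:v+70,u-100:u+100],None,fx=3,fy=3))
E
```

```text
time: 9.1
tcp_pos: [453.4, 246.1, 84.2]
ee_rot: [0.973, 0.233, -0.0, -0.0]
force: [1.3, 0.4, 0.0]
opening: 81.5
grip_force: 0.0
time: 9.9
tcp_pos: [453.1, 245.7, 203.5]
ee_rot: [0.973, 0.233, -0.0, 0.0]
force: [-0.4, 0.6, -0.8]
opening: 82.0
grip_force: 0.0
[452.9332448  245.64218866 203.17202765]
[317.83727867 199.72807751]
[318.77252252 197.80860548  59.5986577 ] [453.46836051 245.30199555] 1.0046318264247347 [[318.07318652 211.60422586]]
```

View pics/w3.png

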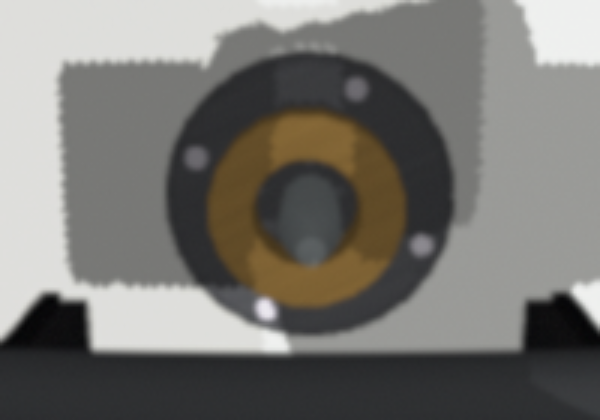

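The wide spacer lies flat on the foot around the shank, centred at (305,208) in the crop. Next, the narrow one.

```bash
python3 -m inch '[-0.003,0.017,0,0,0,0,0.087,-0.009,0.055,0,0,0,0,0.087,-0.016,0.1,0,0,0,0,0.087,-0.023,0.145,0,0,0,0,0.087,-0.030,0.19,0,0,0,0,0.087,-0.037,0.235,0,0,0,0,0.087,-0.044,0.28,0,0,0,0,0.087,-0.052,0.325,0,0,0,0,0.087,-0.059,0.37,0,0,0,0,0.087,-0.066,0.415,0,0,0,0,0.087]' && python3 -m inch '[-0.007,0.045,0,0,0,0,0.087,-0.014,0.09,0,0,0,0,0.087,-0.02,0.127,0,0,0,0,0.087,-0.023,0.143,0,0,0,0,0.087,-0.023,0.143,0,0,0,0,0.087,-0.023,0.143,0,0,0,0,0.087,-0.023,0.143,0,0,0,0,0.087]'
python3 - <<'E'
from h import *
ci=vision.camera_info("wrist"); im=vision.capture("wrist"); cv2.imwrite("pics/w4.png",im)
o=readout.observe(); print(o["tcp_pos"])
px=proj(ci,[[627,-292,9]],True)[0]
b=blob(brass(im),px); print(px,b,*locate(ci,b,23,0,18,True,(627,-292)))
E
```

```text
time: 10.95
tcp_pos: [582.2, -155.6, 202.7]
ee_rot: [0.973, 0.233, -0.001, -0.0]
force: [1.4, 1.3, 0.7]
opening: 86.8
grip_force: 0.0
time: 11.65
tcp_pos: [626.8, -289.4, 203.9]
ee_rot: [0.972, 0.234, -0.0, -0.001]
force: [0.4, 0.2, 0.7]
opening: 87.1
grip_force: 0.0
[ 626.84641956 -289.56330128  204.15955887]
[321.06027956 196.33049853] [321.80827204 197.16875511  42.84273567] [ 627.03571502 -292.75794913] 1.045811118872466
```

View pics/w4.png

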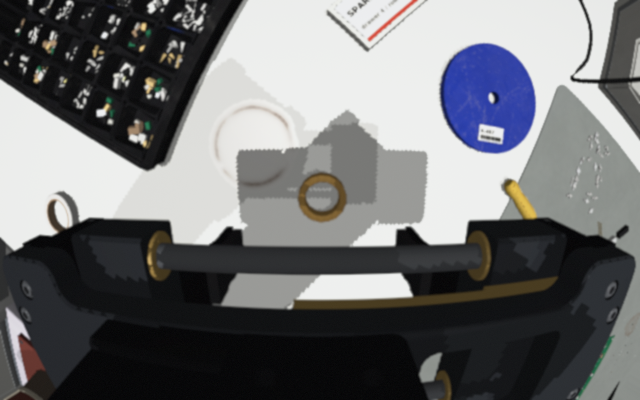

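The narrow ring is at (322,197). A thin loop lies at (255,142), so I'll use a smaller opening to keep the left finger clear of it.

```bash
python3 -m inch '[-0.001,0.003,0.01,0,0,0,0.062,-0.001,0.003,0.03,0,0,0,0.062,-0.001,0.003,0.05,0,0,0,0.062,-0.001,0.003,0.07,0,0,0,0.062,-0.001,0.003,0.085,0,0,0,0.062,-0.001,0.003,0.09,0,0,0,0.062,-0.001,0.003,0.09,0,0,0,0.062,-0.001,0.003,0.09,0,0,0,0.062,-0.001,0.003,0.09,0,0,0,0.062]' 20
python3 - <<'E'
from h import *
o=readout.observe(); print(o["tcp_pos"],o["opening"])
E
```

```text
time: 12.6
tcp_pos: [627.7, -295.1, 115.4]
ee_rot: [0.973, 0.233, 0.001, 0.001]
force: [0.7, -0.7, 0.1]
opening: 62.4
grip_force: 0.0
[ 627.73358191 -295.11390816  115.36912183] 62.41454536969565
```

```bash
python3 -m inch '[0,-0.002,0.015,0,0,0,0.062,0,-0.002,0.03,0,0,0,0.062,0,-0.002,0.04,0,0,0,0.062,0,-0.002,0.04,0,0,0,0.062,0,-0.002,0.04,0,0,0,0.036,0,-0.002,0.04,0,0,0,0.036,0,-0.002,0.04,0,0,0,0.036,0,-0.002,0.04,0,0,0,0.036,0,-0.002,0.04,0,0,0,0.036,0,-0.002,0.04,0,0,0,0.036]' 20
```

```text
time: 13.6
tcp_pos: [626.4, -293.3, 74.7]
ee_rot: [0.973, 0.233, 0.0, 0.0]
force: [-1.0, 0.3, 2.2]
opening: 44.1
grip_force: 20.0
```

```bash
python3 -m inch '[0,0,0,0,0,0,0.036,0,0,0,0,0,0,0.036]' && python3 -m inch '[0,0,-0.01,0,0,0,0.036,0,0,-0.03,0,0,0,0.036,0,0,-0.06,0,0,0,0.036,0,0,-0.09,0,0,0,0.036,0,0,-0.115,0,0,0,0.036,0,0,-0.125,0,0,0,0.036,0,0,-0.13,0,0,0,0.036,0,0,-0.13,0,0,0,0.036]'
python3 - <<'E'
from h import *
ci=vision.camera_info("wrist"); im=vision.capture("wrist")
o=readout.observe(); T=o["tcp_pos"]; print(T,o["opening"],o["ee_rot"])
u,v=proj(ci,[[T[0],T[1],T[2]-60]],True)[0].astype(int); print(u,v)
cv2.imwrite("pics/w5.png",cv2.resize(im[v-100:v+60,u-120:u+120],None,fx=3,fy=3))
E
```

```text
time: 13.8
tcp_pos: [626.4, -293.3, 74.6]
ee_rot: [0.973, 0.233, 0.0, 0.0]
force: [-0.8, 0.6, 4.5]
opening: 44.5
grip_force: 20.0
time: 14.6
tcp_pos: [626.0, -293.1, 203.7]
ee_rot: [0.973, 0.233, -0.0, -0.0]
force: [0.2, -0.7, -1.8]
opening: 44.7
grip_force: 20.0
[ 625.7315231  -293.00381318  202.91053446] 44.66676502758817 [ 9.72537782e-01  2.32743417e-01 -6.98509546e-04 -5.25120071e-04]
317 250
```

View pics/w5.png

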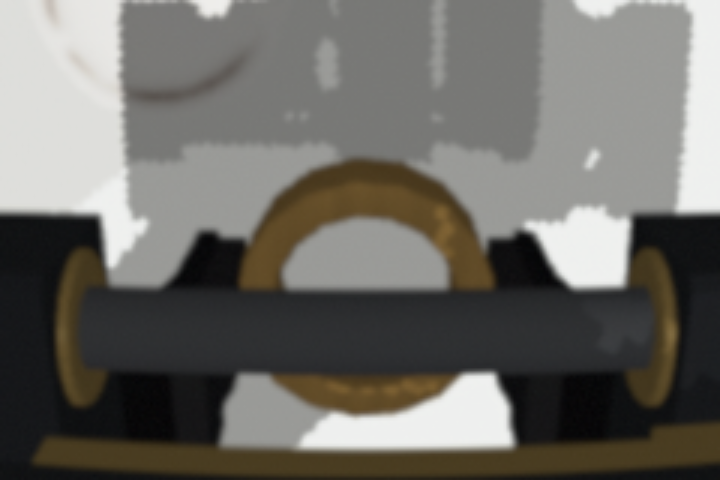

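The narrow ring is held centrally between the fingers and level. I'll carry it to the spindle.

```bash
python3 -m inch '[0.003,-0.017,0,0,0,0,0.036,0.009,-0.055,0,0,0,0,0.036,0.016,-0.1,0,0,0,0,0.036,0.023,-0.145,0,0,0,0,0.036,0.030,-0.19,0,0,0,0,0.036,0.037,-0.235,0,0,0,0,0.036,0.044,-0.28,0,0,0,0,0.036,0.052,-0.325,0,0,0,0,0.036,0.059,-0.37,0,0,0,0,0.036,0.066,-0.415,0,0,0,0,0.036]' && python3 -m inch '[0.007,-0.045,0,0,0,0,0.036,0.014,-0.09,0,0,0,0,0.036,0.021,-0.127,0,0,0,0,0.036,0.024,-0.144,0,0,0,0,0.036,0.024,-0.144,0,0,0,0,0.036,0.024,-0.144,0,0,0,0,0.036,0.024,-0.144,0,0,0,0,0.036,0.024,-0.144,0,0,0,0,0.036]'
python3 - <<'E'
from h import *
ci=vision.camera_info("wrist"); im=vision.capture("wrist")
o=readout.observe(); T=o["tcp_pos"]; print(T,o["opening"])
print(stat(proj(ci,cyl(T[0],T[1],23,T[2]-75,T[2]-57),True)), "vs 319,245")
cv2.imwrite("pics/w6.png",cv2.resize(im[150:310,197:437],None,fx=3,fy=3))
E
```

```text
time: 15.65
tcp_pos: [495.7, 108.1, 202.9]
ee_rot: [0.973, 0.233, -0.001, -0.0]
force: [1.1, 0.3, -1.8]
opening: 44.8
grip_force: 20.0
time: 16.45
tcp_pos: [453.9, 244.6, 203.8]
ee_rot: [0.973, 0.232, -0.0, 0.0]
force: [0.2, 0.1, -1.3]
opening: 44.9
grip_force: 20.0
[453.87052053 244.84778831 203.95948746] 44.691198225950174
[317.55368491 247.15709086  78.43284135] vs 319,245
```

View pics/w6.png

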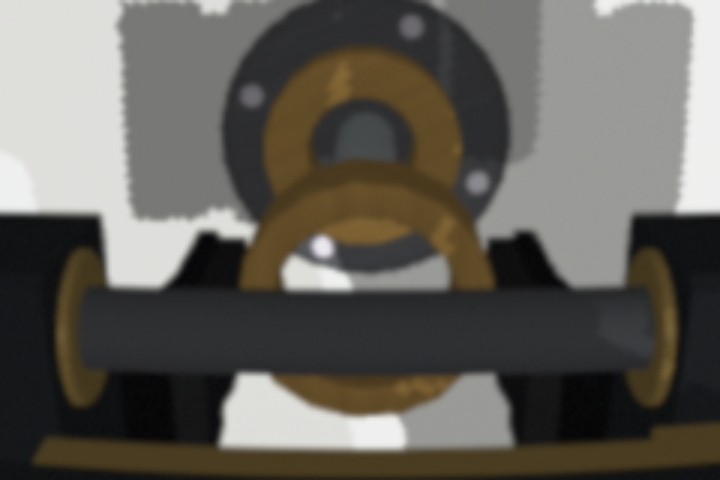

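The narrow ring is held level, within about 1 mm of nominal, and the wide ring is still seated. Lowering.

```bash
python3 -m inch '[-0.001,-0.001,0.01,0,0,0,0.036,-0.001,-0.001,0.03,0,0,0,0.036,-0.001,-0.001,0.045,0,0,0,0.036,-0.001,-0.001,0.058,0,0,0,0.036,-0.001,-0.001,0.068,0,0,0,0.036,-0.001,-0.001,0.075,0,0,0,0.036,-0.001,-0.001,0.08,0,0,0,0.036,-0.001,-0.001,0.085,0,0,0,0.036,-0.001,-0.001,0.088,0,0,0,0.036,-0.001,-0.001,0.088,0,0,0,0.036]' && python3 -m inch '[0,0,0.004,0,0,0,0.036,0,0,0.008,0,0,0,0.036,0,0,0.010,0,0,0,0.036,0,0,0.012,0,0,0,0.036,0,0,0.012,0,0,0,0.036,0,0,0.012,0,0,0,0.036,0,0,0.012,0,0,0,0.036]'
```

```text
time: 17.5
tcp_pos: [452.1, 246.4, 116.0]
ee_rot: [0.973, 0.233, -0.0, -0.0]
force: [-0.9, 0.2, -0.8]
opening: 44.5
grip_force: 20.0
time: 18.2
tcp_pos: [452.2, 246.5, 104.3]
ee_rot: [0.973, 0.233, 0.0, -0.0]
force: [0.4, 0.5, -1.0]
opening: 44.7
grip_force: 20.0
```

```bash
python3 -m inch '[0.0005,0,0.001,0,0,0,0.036,0.0005,0,0.0015,0,0,0,0.036,0.0005,0,0.002,0,0,0,0.036,0.0005,0,0.002,0,0,0,0.036,0.0005,0,0.002,0,0,0,0.036]'
```

```text
time: 18.7
tcp_pos: [452.6, 246.8, 102.5]
ee_rot: [0.973, 0.233, 0.0, 0.0]
force: [-2.5, -1.7, 5.5]
opening: 44.6
grip_force: 20.0
```

```bash
python3 -m inch '[0,0,0,0,0,0,0.055,0,0,0,0,0,0,0.065,0,0,0,0,0,0,0.07,0,0,0,0,0,0,0.07,0,0,0,0,0,0,0.07,0,0,0,0,0,0,0.07]' && python3 -m inch '[0,0,-0.01,0,0,0,0.07,0,0,-0.03,0,0,0,0.07,0,0,-0.06,0,0,0,0.07,0,0,-0.09,0,0,0,0.07,0,0,-0.105,0,0,0,0.07,0,0,-0.11,0,0,0,0.07,0,0,-0.11,0,0,0,0.07,0,0,-0.11,0,0,0,0.07]'
python3 - <<'E'
from h import *
ci=vision.camera_info("wrist"); im=vision.capture("wrist"); s=vision.capture("side"); cs=vision.camera_info("side")
u,v=proj(ci,[[453,246,40]],True)[0].astype(int); a=cv2.resize(im[v-70:v+70,u-70:u+70],(390,390))
u,v=proj(cs,[[453,246,40]])[0].astype(int); b=cv2.resize(s[v-65:v+65,u-65:u+65],(390,390))
cv2.imwrite("pics/end.png",np.hstack([a,b])); print(readout.observe()["tcp_pos"])
E
```

```text
time: 19.3
tcp_pos: [452.5, 246.7, 102.2]
ee_rot: [0.973, 0.233, 0.0, -0.0]
force: [0.1, 0.1, 0.7]
opening: 69.4
grip_force: 0.0
time: 20.1
tcp_pos: [452.1, 246.3, 211.0]
ee_rot: [0.973, 0.233, -0.001, 0.0]
force: [-0.7, -0.2, 1.1]
opening: 70.2
grip_force: 0.0
[452.00569931 246.35873523 210.92031552]
```

View pics/end.png

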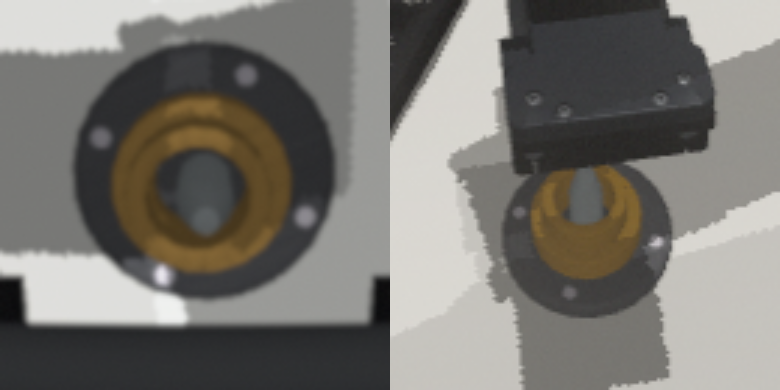

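The narrow ring lies flat and centred on the wide one, at about (205,190) in the left crop, and the gripper is well clear.

```bash
python3 -c "from cell import ticket; print(ticket.job_done())"
```

```text
the job is handed in; nothing more can be done
None
```

The wide spacer is threaded onto the spindle down to its foot, the narrow spacer lies flat on top of it, neither tape roll was touched, and the job was handed in at about 20 s.

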